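# Level a microscope stage insert with a straightedge

## Task

Take the straightedge off its sloping rest and lay it from side to side across the black stage plate, over the middle of the round insert, then let go and press its red end and after that its blue end down to see it rock. Turn the levelling knob clockwise, about a quarter turn, until the insert is flush with the plate, then press the red end and then the blue end again to show that nothing rocks. Leave the straightedge lying there and the other things where they are.

Things in the scene. Friction and masses are not known exactly. Their poses are not given: they have to be found in the camera images.
- stage: Fixed microscope stage unit: cream housing 190 x 220 x 43 mm with a black plate 200 (x) x 230 (y) x 12 mm on top. Origin: centre of its underside, on the table; the plate's top face is at z = 55 mm in this frame. z up; y is its side-to-side direction, x points away from the knob's edge. The round insert is at its centre, the levelling knob near one corner of the plate, at x = -70, y = +78 mm. It stands left or right of the middle of the table, the rest on the other side.
- insert (a joint): How far the round pale metal insert (60 mm across, in the middle of the plate) has been lowered, m. At 0 its top stands 4 mm above the plate, at 0.004 it is flush, beyond that it is sunk. It moves only with the knob: 2.667 mm lower per rad of clockwise turn; it starts 3.3 to 4 mm proud.
- insert_top (a point): Centre of the insert's top face; z up, axes parallel to the stage's.
- level_knob (a joint): Angle of the levelling knob, rad, growing clockwise seen from above, range 0 to 2.3; the insert is flush at 1.5 rad. It starts between 0 and 0.25, turns with a light friction (0.08 N m) and stays where it is left.
- level_knob_grip (a point): On the knob's axis, 37 mm above the plate, where to grip. The blue knob is a disc 48 mm across (top 14 mm above the plate) with an upright grip bar 46 mm long along this point's x, 14 mm thick along its y, reaching to 44 mm above the plate. The point turns with the knob; z up.
- rest: Fixed green rest, 110 x 190 mm foot, with a face sloping 30 degrees from level, rising towards its own -x (the robot's side) and so facing away from the robot and up, on which the straightedge lies against a low ledge (6 mm high) at its +x side. Origin: centre of its underside; the slope passes through the point 50 mm above the origin.
- straightedge: Steel bar 200 mm long (its y), 28 mm wide (x), 8 mm thick (z), 0.25 kg, red end at +y, blue end at -y, with a black grip rib standing on the middle of its top: 70 mm long (y), 16 mm thick (x), from z = 8 to z = 32 mm. Origin: centre of its flat underside; z is the normal out of its top. On the rest it is tilted 30 degrees about y, its top facing up and away from the robot, the rib standing square to the slope.
- grip (a point): Middle of the rib of the straightedge, 20 mm above its underside; axes as the straightedge's.
- red_end (a point): Middle of the red painted end of the straightedge (26 mm long), on its top face, 86 mm from the bar's middle: press down here. Pressed while the insert is proud, this end tips 3 to 4 mm down to the plate.
- blue_end (a point): The same point on the blue painted end.
- oil_bottle: Bystander: amber bottle, 32 mm across, 70 mm high, standing between stage and rest. Origin: centre of its underside.
- screwdriver: Bystander: screwdriver 160 mm long, yellow handle 26 mm thick, lying between stage and rest, pointing away from the robot. Origin: under its middle.
- dish: Bystander: clear covered culture dish, 90 mm across, 14 mm high. Origin: centre of its underside.
- tip_box: Bystander: blue box 85 x 120 x 50 mm on the far side. Origin: centre of its underside.
- tube_rack: Bystander: orange rack 70 x 160 mm with white tubes, 83 mm high, on the far side. Origin: centre of its underside.
- lens_case: Bystander: black round case, 48 mm across, 65 mm high. Origin: centre of its underside.
Mind the look-alikes: they are no part of the job. Of the things that look like the straightedge, the smaller one is meant.

How it is judged:
By the outcome, as a careful person would: the job done as asked, in the order asked, and still so for the second after the job is handed in, with the robot touching nothing.
It also fails if it takes over 72 s, if anything falls off the work surface, if the arm or the gripper's body presses on something with over 40 N, if the wrist force passes 120 N, or if a joint passes its speed limit or range.

## Robot

A 7-joint arm with a two-finger parallel gripper is mounted at the origin on the work surface. World frame = base frame: x ahead of the robot, y to its left, z up, the work surface at z = 0. Lengths are in mm, angles in rad, forces in N, time in s.
With the tool pointing down it reaches from about 425 to 1025 mm from the base axis. Payload 9.4 kg.
Tool frame: the origin (TCP) lies between the finger pads; the fingertips stand 25 mm ahead of it and the grasp point (between the pads) lies 6 mm ahead of it; z points along the fingers, y is the direction in which the jaws open and shut (so a half turn about z gives the same grasp; the last joint's range is limited). The gripper opens to 93 mm and grips with 3 to 60 N. Pads are 15 mm wide; open, the fingers measure 128 mm over their backs; the gripper's body (75 mm by 188 mm) begins 65 mm behind the grasp point.
Start: joints at [1.092, 0.599, -0.003, 1.599, 0.002, 0.943, -0.08], TCP at [283.521, -667.263, 243.618] pointing down, gripper open.
Joint ranges: [-2.57, 2.57], [-0.35, 1.97], [-1.29, 1.29], [0.11, 2.56], [-1.05, 4.19], [0.11, 1.86], [-2.63, 2.63]. Speed limits (rad/s): [2.22, 2.22, 3.01, 3.01, 3.14, 3.14, 3.14].

## Interface

Orientations are given as a rotation vector (axis times angle).
In Python, from workcell import robot, imaging, order gives the robot as it stands.
- The arm moves only by the shell command python3 -m jog 'ROWS'. ROWS is JSON, one flat list of numbers, 5 for each row, row after row: the shift along the tool's x, y, z in mm, then the turn about the tool's z in rad, then the finger opening in mm, from 0 to 93. A call has 1 to 12 rows; each row is the pose to reach, as a shift and turn from the pose measured when the call began, along the tool's axes at that moment; what a row does not reach only later rows make up. A row lasts 1/12 s, in which the tool goes at most 41.7 mm and 7.16 degrees, less where a joint would pass 70% of its speed; a pose out of reach is approached as far as the arm can. A call with a gripper value outside its range is refused whole. The fingers move at their own pace and stop on an object; the grip force is fixed at half the most. Time passes only in rows, so rows that repeat a pose let the fingers close. It gives the time, the measured TCP pose, the force and the opening at its end, in the units of the state.
- robot.get_state(): the state, without advancing time (a new reading comes with each control period).
- imaging.capture(name): name is "scene" or "top" or "wrist"; returns a dict with "image" (480x640x3 uint8, red, green, blue), "intrinsics" (3x3 intrinsics, pixels), "pose" (4x4, takes a point from camera to world coordinates); the wrist camera has in their place "tool_from_camera" (4x4, takes a point from camera to tool coordinates, whose origin is the TCP and whose axes are the flange's). Camera axes: x right, y up, looking along -z (the intrinsics and any distortion apply to the point x, -y, -z); pixel columns grow to the right and rows downward; lengths in mm; the calibration is good to about 2 mm. A picture is of the moment at which its call begins: read the wrist's pose just before it. There is no depth.
- order.finish_job(): hands the job in, once; it reports no verdict.
Trained networks look in the newest picture that a camera, given by its name, has taken for a name from the list of things; names that differ only in an ending like _2 or _b are one class to them, and where a whole thing is asked for, a point or a joint stands for the part that bears it (a point fixed in the world has none). Each returns a list of dicts, best first, with "p" (0 to 1); they miss things now and then, are a little off and sometimes report something else, mostly with a low value. They report only what shows in the picture. A call takes as long as a camera call. They do not tell look-alikes from the thing itself.
- imaging.recognise(query, camera): "point" ([x, y, z] in mm, in world coordinates, good to about 4 mm: the middle of the surface that is visible of it).
- imaging.landmark_of(query, camera): "point" ([x, y, z] in mm, in world coordinates, good to about 4 mm: a listed point, or the origin of a listed thing).
The state is a dict: "t": time; "q": joint angles; "joint_vel": joint speeds; "joint_torque": joint torques, N m; "tool_pos": TCP position; "tcp_rot": TCP orientation; "force": force on the tool from outside, world axes, zero at the start; "ft_torque": the same for the moment, N m; "grip_width": finger opening in mm.
Only numpy, scipy, OpenCV 4.12 (cv2) and the standard library are available. Lean on these libraries where they do the work, as an engineer would, in place of code of your own. Each camera call takes 0.05 s, during which the arm holds its last target. There are 200 camera calls.

## Working session

There is one attempt and no reset: what is moved stays moved. The work goes in short steps, Python scripts to look and compute and a shell command to move; the robot and the scene stay as the last step left them, time stands still between calls to the robot, and variables do not carry over. Pictures are saved under pics/ and viewed, about 8 in all and at most 12, crops included, and the job is handed in when it is done.

```bash
ls; mkdir -p pics
cat > h.py <<'E'
import numpy as np, cv2
from scipy.spatial.transform import Rotation as R
from workcell import robot, imaging, order
def cap(n,f=None):
    s=robot.get_state(); c=imaging.capture(n)
    if f: cv2.imwrite('pics/'+f+'.png',cv2.cvtColor(c['image'],cv2.COLOR_RGB2BGR))
    if n=='wrist':
        T=np.eye(4);T[:3,:3]=R.from_rotvec(s['tcp_rot']).as_matrix();T[:3,3]=s['tool_pos']
        c['pose']=T@np.array(c['tool_from_camera'])
    return c
def proj(c,p):
    P=np.linalg.inv(c['pose'])@np.r_[p,1]; K=np.array(c['intrinsics'])
    u=K@np.array([P[0],-P[1],-P[2]]); return u[:2]/u[2]
def ray(c,u,v,z):
    K=np.array(c['intrinsics']);d=np.linalg.inv(K)@[u,v,1];T=np.array(c['pose'])
    d=T[:3,:3]@[d[0],-d[1],-d[2]];o=T[:3,3]; return o+d*(z-o[2])/d[2]
def tool(p):  # world point in tool axes from TCP
    s=robot.get_state(); return R.from_rotvec(s['tcp_rot']).inv().apply(np.array(p)-s['tool_pos'])
E
python3 - <<'E'
from h import *
np.set_printoptions(precision=1,suppress=True)
s=robot.get_state();print(s['tool_pos'],s['tcp_rot'],R.from_rotvec(s['tcp_rot']).as_matrix())
for n in('scene','top'):
    c=cap(n,n+'0');print(c['pose'].tolist() if n=='scene' else '', [k for k in c])
    for q in('stage','rest','straightedge','level_knob_grip','insert_top','red_end','blue_end','grip','oil_bottle','screwdriver'):
        print(n,q,[(np.round(d['point']).tolist(),round(d['p'],2),proj(c,d['point']).round().tolist()) for d in imaging.landmark_of(q,n)])
a=cv2.imread('pics/scene0.png');b=cv2.imread('pics/top0.png');cv2.imwrite('pics/both.png',cv2.resize(np.vstack([a,b]),None,fx=.62,fy=.62))
E
```

```text
pics
[ 283.3 -666.8  242.8] [-3.1 -0.6  0. ] [[ 0.9  0.4 -0. ]
 [ 0.4 -0.9  0. ]
 [-0.  -0.  -1. ]]
[[-0.013595745526394296, -0.6683161896485761, 0.743753068132959, 1566.7004315402867], [0.999770112307688, 0.0032474507906866553, 0.02119378681677583, 92.97063855394181], [-0.016579452338795875, 0.7438702337887777, 0.6681184004674433, 988.9064873236412], [0.0, 0.0, 0.0, 1.0]] ['image', 'intrinsics', 'pose']
scene stage [([522.0, -181.0, -0.0], 0.96, [233.0, 255.0]), ([342.0, 360.0, -3.0], 0.45, [420.0, 214.0])]
scene rest [([556.0, 224.0, -6.0], 0.84, [380.0, 265.0])]
scene straightedge [([526.0, 488.0, 18.0], 0.79, [477.0, 250.0]), ([557.0, 228.0, 47.0], 0.74, [382.0, 250.0])]
scene level_knob_grip [([460.0, -96.0, 90.0], 0.78, [263.0, 215.0])]
scene insert_top [([515.0, -184.0, 59.0], 0.55, [229.0, 237.0])]
scene red_end [([569.0, 314.0, 58.0], 0.7, [416.0, 251.0]), ([599.0, 569.0, 18.0], 0.67, [514.0, 269.0]), ([616.0, 4.0, 4.0], 0.37, [298.0, 278.0])]
scene blue_end [([432.0, 423.0, 18.0], 0.97, [447.0, 228.0]), ([549.0, 140.0, 56.0], 0.58, [349.0, 246.0])]
scene grip [([506.0, 509.
[... 501 characters left out ...]
]), ([554.0, 231.0, 54.0], 0.67, [241.0, 235.0])]
top level_knob_grip [([553.0, 226.0, 53.0], 0.35, [243.0, 236.0])]
top insert_top [([519.0, -188.0, 59.0], 0.75, [430.0, 255.0]), ([547.0, 143.0, 52.0], 0.21, [280.0, 239.0])]
top red_end [([580.0, 311.0, 55.0], 0.9, [205.0, 223.0]), ([595.0, 573.0, 17.0], 0.9, [94.0, 216.0]), ([463.0, -92.0, 90.0], 0.62, [388.0, 280.0])]
top blue_end [([435.0, 424.0, 14.0], 0.81, [157.0, 287.0]), ([545.0, 144.0, 56.0], 0.71, [280.0, 240.0])]
top grip [([565.0, 223.0, 66.0], 0.87, [244.0, 230.0]), ([505.0, 507.0, 12.0], 0.6, [122.0, 256.0])]
top oil_bottle [([621.0, 4.0, -1.0], 0.57, [342.0, 211.0])]
top screwdriver [([442.0, 2.0, 2.0], 0.58, [342.0, 288.0])]
```

View pics/both.png

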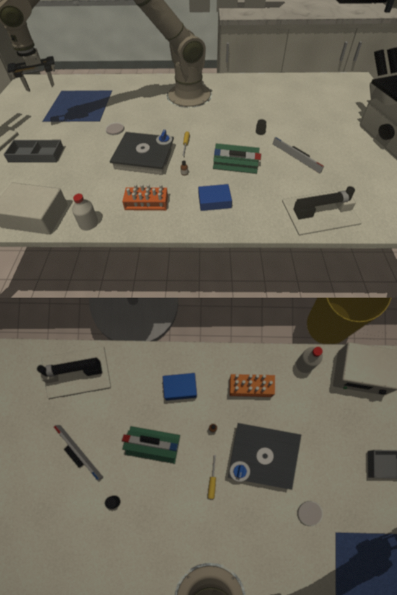

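Run:
```python
import cv2,numpy as np
a=cv2.imread('pics/scene0.png')[185:300,180:420];b=cv2.imread('pics/top0.png')[190:330,180:480]
cv2.imwrite('pics/crop1.png',np.vstack([cv2.resize(a,(600,288),interpolation=2),cv2.resize(b,(600,280),interpolation=2)]))
```

```text
(no output)
```

View pics/crop1.png

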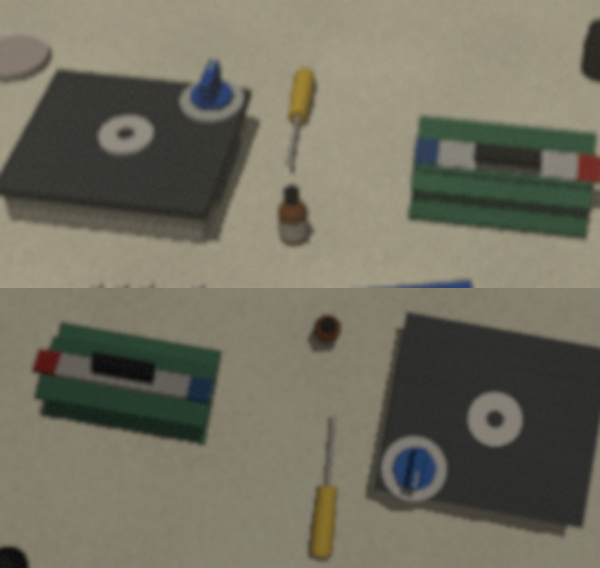

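The candidates are the bar on the green rest (top image, 243,233), with end points about 171 mm apart, and the bar lying on the table (122,250), about 220 mm apart. The smaller one, on the rest, is meant. The knob is at top 388,280 and the insert at 430,255. The rib is tilted, so I'll grip it by its end faces, with the jaws along the bar.

```bash
cat >> h.py <<'E'
def go(p,yaw):  # rows to world p with tool y at world azimuth yaw(deg)
    s=robot.get_state();M=R.from_rotvec(s['tcp_rot']).as_matrix();a=np.degrees(np.arctan2(M[1,1],M[0,1]))
    d=(a-yaw+180)%360-180
    print('shift',np.round(tool(p),1),'turn',np.round(np.radians(d),3),'yaw now',round(a,2),'pos',np.round(s['tool_pos'],1),'tilt',np.round(M[:,2],3),'F',np.round(s['force'],1),'w',round(s['grip_width'],1),'t',s['t'])
E
python3 -c "
from h import *
go([555,225,240],80.6)
print(np.round(robot.get_state()['q'],2))
c=cap('wrist');print(np.round(c['tool_from_camera'],2).tolist(),np.round(c['intrinsics']).tolist())"
```

```text
shift [ 598.8 -715.     3.6] turn -2.576 yaw now -66.98 pos [ 283.5 -667.3  243.6] tilt [-0. -0. -1.] F [ 0.5 -0.2  0.4] w 93.0 t 1.1
[ 1.09  0.6  -0.    1.6   0.    0.94 -0.08]
[[0.0, 0.96, 0.27, 74.93], [1.0, -0.0, -0.0, -1.31], [-0.0, 0.27, -0.96, -140.62], [0.0, 0.0, 0.0, 1.0]] [[380.0, 0.0, 322.0], [0.0, 380.0, 240.0], [0.0, 0.0, 1.0]]
```

```bash
python3 -m jog '[599,-715,0,-2.57,93,599,-715,0,-2.57,93,599,-715,0,-2.57,93,599,-715,0,-2.57,93,599,-715,0,-2.57,93,599,-715,0,-2.57,93,599,-715,0,-2.57,93,599,-715,0,-2.57,93,599,-715,0,-2.57,93,599,-715,0,-2.57,93,599,-715,0,-2.57,93,599,-715,0,-2.57,93]'; python3 -c "
from h import *
go([555,225,240],80.6)"
```

```text
t: 2.15
tool_pos: [429.4, -187.2, 244.0]
tcp_rot: [1.817, 2.561, -0.0]
force: [0.8, -0.4, -0.1]
grip_width: 93.3
shift [347.5 254.8   3.8] turn -1.07 yaw now 19.29 pos [ 429.4 -187.2  244. ] tilt [ 0.001 -0.001 -1.   ] F [ 0.8 -0.4 -0.1] w 93.3 t 2.15
```

```bash
python3 -m jog '[347,255,0,-1.07,93,347,255,0,-1.07,93,347,255,0,-1.07,93,347,255,0,-1.07,93,347,255,0,-1.07,93,347,255,0,-1.07,93,347,255,0,-1.07,93,347,255,0,-1.07,93,347,255,0,-1.07,93,347,255,0,-1.07,93,347,255,0,-1.07,93,347,255,0,-1.07,93]'; python3 -c "
from h import *
np.set_printoptions(precision=1,suppress=True)
c=cap('wrist','w1')
for q in('straightedge','grip','red_end','blue_end','rest'):
  print(q,[(np.round(d['point'],1).tolist(),round(d['p'],2),proj(c,d['point']).round().tolist()) for d in imaging.landmark_of(q,'wrist')])
go([555,225,240],80.6)"
```

```text
t: 3.15
tool_pos: [555.7, 229.8, 244.0]
tcp_rot: [0.25, 3.131, 0.005]
force: [-0.5, -0.0, 0.2]
grip_width: 93.3
straightedge [([553.9, 229.6, 53.2], 0.68, [320.0, 219.0]), ([523.1, 489.3, 19.8], 0.56, [591.0, 136.0])]
grip [([510.6, 506.7, 12.2], 0.81, [605.0, 120.0]), ([568.2, 225.0, 65.6], 0.78, [317.0, 239.0])]
red_end [([571.3, 312.0, 58.3], 0.57, [415.0, 225.0])]
blue_end [([433.4, 420.5, 20.3], 0.73, [514.0, 44.0]), ([546.5, 139.2, 57.1], 0.68, [218.0, 228.0])]
rest [([554.1, 227.7, 3.3], 0.79, [318.0, 209.0])]
shift [0.8 2.1 3.9] turn -0.002 yaw now 80.49 pos [555.5 222.8 243.9] tilt [ 0. -0. -1.] F [0.2 0.3 0.8] w 93.1 t 3.45
```

View pics/w1.png

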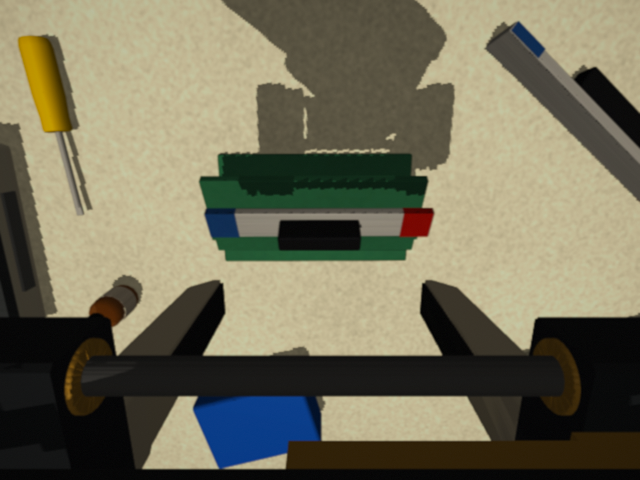

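Run:
```python
from h import *
np.set_printoptions(precision=1,suppress=True)
c=cap('wrist','w2')
h=cv2.cvtColor(c['image'],cv2.COLOR_RGB2HSV);H,S,V=h[...,0].astype(int),h[...,1],h[...,2]
box=np.zeros(H.shape,bool);box[190:265,190:450]=1
pts=[]
for n,m in(('red',((H<6)|(H>174))&(S>170)),('blue',(H>105)&(H<125)&(S>110))):
    m=(m&box&(V>40)).astype(np.uint8);k,l,st,ce=cv2.connectedComponentsWithStats(m);i=1+st[1:,4].argmax()
    r=cv2.minAreaRect(np.argwhere(l==i)[:,::-1].astype(np.float32))
    print(n,ce[i],st[i],r,ray(c,*ce[i],59)); pts.append(ray(c,*ce[i],59))
d=pts[0]-pts[1];print('len',np.linalg.norm(d),'yaw y',np.degrees(np.arctan2(d[1],d[0])),'mid',(pts[0]+pts[1])/2)
for q in('grip','red_end','blue_end','rest'):
  print(q,[(np.round(d['point'],1).tolist(),round(d['p'],2)) for d in imaging.landmark_of(q,'wrist')])
go([555,225,240],80.6)
```

```text
red [425.9 220.3] [410 207  33  28 786] ((426.0, 220.5), (27.0, 32.0), 90.0) [568.2 313.6  59. ]
blue [230.9 222. ] [215 209  33  27 748] ((231.0, 222.0), (26.0, 32.0), 90.0) [541.8 144.6  59. ]
len 171.04990488643247 yaw y 81.10355085307337 mid [555.  229.1  59. ]
grip [([507.4, 505.6, 9.4], 0.81), ([546.4, 136.1, 59.0], 0.71), ([567.2, 224.5, 67.4], 0.59), ([554.6, 228.3, 54.9], 0.18)]
red_end [([573.6, 309.4, 56.8], 0.63)]
blue_end [([433.7, 420.6, 18.0], 0.77), ([547.5, 140.4, 61.5], 0.75), ([572.7, 311.6, 57.4], 0.59)]
rest [([558.2, 226.7, 0.4], 0.85), ([619.6, 0.6, -2.1], 0.16)]
shift [0.7 1.  4. ] turn -0.001 yaw now 80.55 pos [555.5 223.9 244. ] tilt [ 0. -0. -1.] F [-1.1  0.2  0.2] w 93.0 t 3.7
```

```bash
python3 -c "
from h import *
go([564,227,115],81)"
```

```text
shift [ -7.7   4.6 129. ] turn -0.008 yaw now 80.55 pos [555.5 223.9 244. ] tilt [ 0.001 -0.001 -1.   ] F [-1.1  0.2  0.2] w 93.0 t 3.7
```

```bash
python3 -m jog '[-7.7,4,129,-0.01,93,-7.7,4,129,-0.01,93,-7.7,4,129,-0.01,93,-7.7,4,129,-0.01,93,-7.7,4,129,-0.01,93,-7.7,4,129,-0.01,93,-7.7,4,129,-0.01,93]'
python3 - <<'E'
from h import *
c=cap('wrist');c=cap('wrist','w3')
for q in('grip','red_end','blue_end'):
  print(q,[(np.round(d['point'],1).tolist(),round(d['p'],2)) for d in imaging.landmark_of(q,'wrist')])
go([564,227,86],81)
E
```

```text
t: 4.28
tool_pos: [564.8, 227.3, 117.5]
tcp_rot: [0.243, 3.128, 0.001]
force: [0.6, -0.8, 1.3]
grip_width: 93.1
grip [([568.6, 228.2, 64.1], 0.81)]
red_end [([570.2, 310.9, 57.2], 0.78)]
blue_end [([542.1, 136.3, 57.2], 0.92)]
shift [ 0.6  0.4 30.4] turn 0.002 yaw now 81.1 pos [564.5 226.5 116.4] tilt [ 0.003 -0.    -1.   ] F [-0.3  0.3 -0.1] w 92.7 t 4.5333
```

View pics/w3.png

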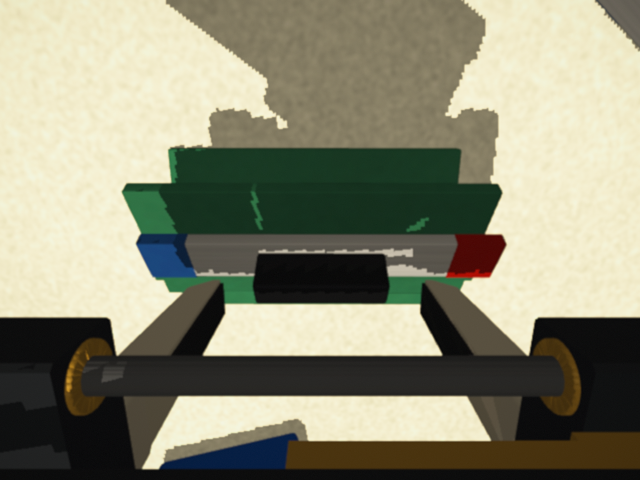

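Run:
```python
from h import *
from scipy.optimize import least_squares
c=cap('wrist')
px=np.array([[137,236],[154,277],[506,236],[491,277],[254,302],[389,302]],float)
loc=np.array([[-14,-100,8],[14,-100,8],[-14,100,8],[14,100,8],[8,-35,32],[8,35,32]],float)
def W(p,l): return R.from_euler('ZY',[p[3],30],degrees=True).apply(l)+p[:3]
f=lambda p,k=6:np.concatenate([proj(c,W(p,l))-u for l,u in zip(loc[:k],px[:k])])
for k in(4,6):
    s=least_squares(f,[555,226,50,-9],kwargs={'k':k});print(s.x.round(1),f(s.x).reshape(-1,2).round(1).tolist(),'grip',W(s.x,[0,0,20]).round(1))
go([564,227,86],81)
```

```text
[552.7 229.4  45.3  -8.8] [[-0.1, 3.9], [-0.6, -4.2], [1.1, 3.8], [-0.4, -4.3], [2.9, -1.6], [-2.0, -1.6]] grip [562.6 227.9  62.6]
[552.7 229.3  46.   -8.8] [[-0.9, 4.4], [-1.3, -3.7], [1.5, 4.3], [-0.1, -3.7], [2.5, -0.9], [-1.9, -1.0]] grip [562.6 227.8  63.3]
shift [ 0.5  0.5 30.1] turn 0.002 yaw now 81.1 pos [564.3 226.5 116.1] tilt [ 0.003 -0.001 -1.   ] F [-0.7 -0.8  0.3] w 92.4 t 4.5833
```

Run:
```python
from h import *
from scipy.optimize import least_squares
c=cap('wrist')
px=np.array([[137,236],[154,277],[506,236],[491,277],[254,302],[389,302]],float)
loc=np.array([[-14,-100,0],[14,-100,8],[-14,100,0],[14,100,8],[8,-35,32],[8,35,32]],float)
def W(p,l): return R.from_euler('ZY',[p[3],30],degrees=True).apply(l)+p[:3]
f=lambda p,k=6:np.concatenate([proj(c,W(p,l))-u for l,u in zip(loc[:k],px[:k])])
for k in(4,6):
    s=least_squares(f,[555,226,50,-9],kwargs={'k':k});print(s.x.round(1),f(s.x).reshape(-1,2).round(1).tolist(),'grip',W(s.x,[0,0,20]).round(1))
```

```text
[554.6 229.   48.3  -8.8] [[2.5, -1.1], [-2.5, 1.3], [-1.6, -1.2], [1.6, 1.2], [2.0, 4.8], [-1.1, 4.7]] grip [564.5 227.5  65.6]
[553.8 229.   47.9  -8.8] [[2.5, -2.7], [-2.6, -0.3], [-1.9, -2.9], [1.3, -0.4], [1.9, 3.0], [-1.4, 3.0]] grip [563.7 227.5  65.2]
```

```bash
python3 -m jog '[0.5,1,20,0,93,0.5,1,32,0,93,0.5,1,32,0,93,0.5,1,32,0,93,0.5,1,32,0,60,0.5,1,32,0,60,0.5,1,32,0,60,0.5,1,32,0,60,0.5,1,32,0,60,0.5,1,32,0,60,0.5,1,32,0,60,0.5,1,32,0,60]'
python3 - <<'E'
from h import *
go([564,227,86],81)
E
```

```text
t: 5.63
tool_pos: [563.9, 227.3, 83.9]
tcp_rot: [0.244, 3.13, -0.001]
force: [1.3, -1.4, 4.8]
grip_width: 69.5
shift [-0.2 -0.2 -2.1] turn 0.002 yaw now 81.1 pos [563.9 227.3  83.9] tilt [ 0.002 -0.001 -1.   ] F [ 1.3 -1.4  4.8] w 69.5 t 5.6333
```

```bash
python3 -m jog '[0,0,-60,0,60,0,0,-140,0,60,0,0,-140,0,60,0,0,-140,0,60,0,0,-140,0,60,0,0,-140,0,60]'
python3 - <<'E'
from h import *
np.set_printoptions(precision=1,suppress=True)
c=cap('top','top1');g=c['image'].max(2)
m=np.zeros(g.shape,np.uint8);m[195:330,360:500]=(g[195:330,360:500]<75)
m=cv2.morphologyEx(m,cv2.MORPH_OPEN,np.ones((5,5)))
k,l,st,ce=cv2.connectedComponentsWithStats(m);i=1+st[1:,4].argmax()
cn=max(cv2.findContours((l==i).astype(np.uint8),0,1)[0],key=cv2.contourArea);r=cv2.minAreaRect(cn);print(r,st[i])
b=[ray(c,*p,55) for p in cv2.boxPoints(r)];print(np.array(b),np.mean(b,0))
for a,d in zip(b,b[1:]):e=d-a;print(np.linalg.norm(e),np.degrees(np.arctan2(e[1],e[0])))
for n in('top','scene'):
  cap(n)
  for q in('stage','insert_top','level_knob_grip'):print(n,q,[(np.round(d['point'],1).tolist(),round(d['p'],2)) for d in imaging.landmark_of(q,n)])
# insert centre by bright blob
v=c['image'].min(2);m=(v>110).astype(np.uint8);m[:, :400]=0;m[:,460:]=0;m[:225]=0;m[285:]=0
k,l,st,ce=cv2.connectedComponentsWithStats(m)
for s,e in zip(st[1:],ce[1:]):print('blob',s,e,ray(c,*e,59))
o=cv2.imread('pics/top1.png')[180:340,190:510];cv2.imwrite('pics/crop2.png',cv2.resize(o,(800,400),interpolation=2))
go([535,-190,170],80)
E
```

```text
t: 6.13
tool_pos: [563.2, 226.9, 223.5]
tcp_rot: [0.244, 3.13, -0.002]
force: [0.1, 0.0, -3.7]
grip_width: 69.6
((425.520263671875, 256.2652893066406), (106.0539779663086, 90.53166961669922), 10.459909439086914) [ 371  204  113  104 7816]
[[ 436.8  -46.9   55. ]
 [ 634.3  -80.    55. ]
 [ 596.5 -310.3   55. ]
 [ 400.2 -275.    55. ]] [ 517. -178.   55.]
200.26052716476278 -9.520038702793123
233.44817052902732 -99.33206123002635
199.37935536844665 169.7799026041885
top stage [([518.1, -185.1, 1.4], 0.9), ([463.4, -94.4, 93.7], 0.61)]
top insert_top [([517.7, -184.6, 60.8], 0.69)]
top level_knob_grip [([461.1, -92.7, 93.4], 0.95)]
scene stage [([519.4, -180.1, 1.9], 0.77)]
scene insert_top [([518.7, -182.9, 58.1], 0.5)]
scene level_knob_grip [([464.2, -95.1, 90.6], 0.8)]
blob [414 243  27  26 470] [427.1 255.2] [ 518.7 -180.9   59. ]
blob [400 273   3  12  26] [400.7 279. ] [ 465.1 -123.7   59. ]
shift [ -36.4 -416.7   53.6] turn 0.019 yaw now 81.11 pos [563.3 227.4 223.1] tilt [ 0. -0. -1.] F [ 1.2 -0.6 -2.8] w 69.7 t 6.5833
```

View pics/crop2.png

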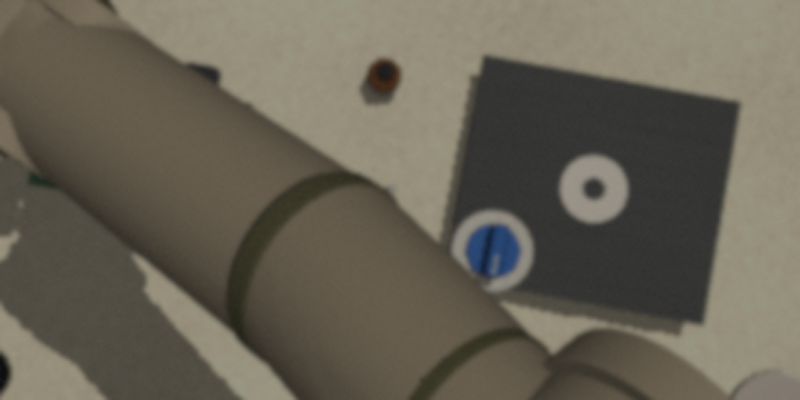

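```bash
python3 -m jog '[-31,-411,0,0.016,60,-31,-411,0,0.016,60,-31,-411,0,0.016,60,-31,-411,0,0.016,60,-31,-411,0,0.016,60,-31,-411,0,0.016,60,-31,-411,0,0.016,60,-31,-411,0,0.016,60,-31,-411,0,0.016,60,-31,-411,60,0.016,60,-31,-411,60,0.016,60,-31,-411,60,0.016,60]'
python3 - <<'E'
from h import *
c=cap('wrist');c=cap('wrist');c=cap('wrist','w4')
for q in('stage','insert_top','level_knob_grip','red_end','blue_end'):print(q,[(np.round(d['point'],1).tolist(),round(d['p'],2)) for d in imaging.landmark_of(q,'wrist')])
go([530.3,-184.5,103],80.2)
E
```

```text
t: 7.58
tool_pos: [527.3, -188.0, 159.2]
tcp_rot: [-0.277, -3.124, 0.003]
force: [-0.9, 0.9, -3.1]
grip_width: 69.8
stage [([518.6, -184.7, -0.5], 0.78), ([442.9, -1.4, 4.5], 0.41)]
insert_top [([523.8, -181.7, 58.3], 0.9)]
level_knob_grip [([464.3, -94.8, 95.2], 0.78)]
red_end [([542.2, -98.5, 136.6], 0.63)]
blue_end [([513.9, -268.7, 138.7], 0.83)]
shift [ 0.8 -2.1 61.8] turn 0.002 yaw now 80.3 pos [ 531.3 -182.4  164.8] tilt [ 0.003 -0.002 -1.   ] F [-0.5  0.4 -3.6] w 69.7 t 7.9833
```

View pics/w4.png

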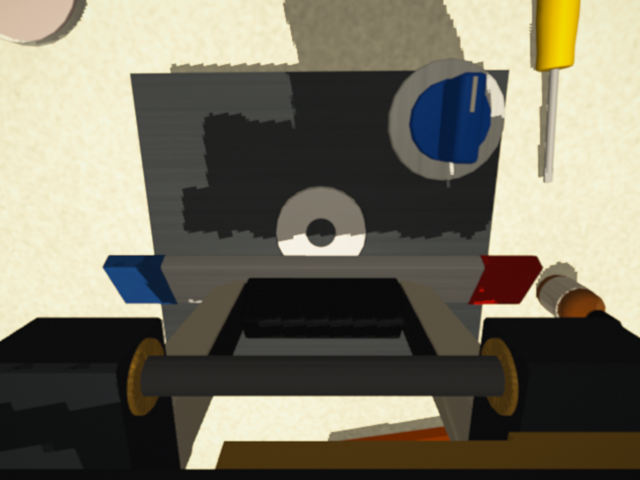

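Run:
```python
from h import *
np.set_printoptions(precision=1,suppress=True)
c=cap('wrist')
ins=ray(c,321,233,58.7);a=ray(c,131,74,55);b=ray(c,509,70,55);e=b-a
print(ins,a,b,np.linalg.norm(e),np.degrees(np.arctan2(e[1],e[0])))
y=np.array([e[0],e[1],0])/np.linalg.norm(e);x=np.array([y[1],-y[0],0])
print('centre from edge',(a+b)/2+100*x,'knob pred',(a+b)/2+30*x+78*y)
go([530.3,-184.5,103],80.2)
```

```text
[ 520.3 -180.4   58.7] [ 403.3 -277.9   55. ] [439.5 -50.9  55. ] 229.80637071859397 80.94041392143384
centre from edge [ 520.1 -180.1   55. ] knob pred [463.3 -92.1  55. ]
shift [ 0.7 -1.9 61.5] turn 0.001 yaw now 80.28 pos [ 531.1 -182.7  164.5] tilt [ 0. -0. -1.] F [-0.  -0.5 -3. ] w 69.7 t 8.0333
```

```bash
python3 -m jog '[0,0,30,-0.004,60,0,0,50,-0.004,60,0,0,57,-0.004,60,0,0,60,-0.004,60,0,0,61,-0.004,60,0,0,61,-0.004,60,0,0,61,-0.004,60]'; python3 -c "
from h import *
go([531.5,-183.2,101],80.6)"
```

```text
t: 8.62
tool_pos: [531.9, -182.8, 104.5]
tcp_rot: [0.26, 3.127, -0.003]
force: [-0.4, -0.5, -2.7]
grip_width: 70.1
shift [ 0.3 -0.5  3.5] turn -0.002 yaw now 80.51 pos [ 531.9 -182.8  104.5] tilt [ 0.004 -0.002 -1.   ] F [-0.4 -0.5 -2.7] w 70.1 t 8.6167
```

```bash
python3 -m jog '[0,0,1,0,60,0,0,2,0,60,0,0,2.5,0,60,0,0,3,0,60,0,0,3.5,0,60,0,0,3.5,0,60]'; python3 -c "
from h import *
go([531.5,-183.2,101],80.6)"
```

```text
t: 9.12
tool_pos: [531.9, -182.9, 100.9]
tcp_rot: [0.26, 3.127, -0.003]
force: [0.1, 0.2, -3.1]
grip_width: 69.7
shift [ 0.3 -0.4 -0.1] turn -0.002 yaw now 80.5 pos [ 531.9 -182.9  100.9] tilt [ 0.004 -0.002 -1.   ] F [ 0.1  0.2 -3.1] w 69.7 t 9.1167
```

```bash
python3 -m jog '[0,0,1,0,60,0,0,1.5,0,60,0,0,2,0,60,0,0,2.5,0,60,0,0,3,0,60,0,0,3,0,60]'; python3 -c "
from h import *
go([531.5,-183.2,101],80.6)"
```

```text
t: 9.62
tool_pos: [532.1, -182.8, 99.4]
tcp_rot: [0.259, 3.126, -0.005]
force: [-5.8, -0.2, 17.1]
grip_width: 69.9
shift [ 0.5 -0.5 -1.6] turn -0.001 yaw now 80.51 pos [ 532.1 -182.8   99.4] tilt [ 0.004 -0.004 -1.   ] F [-5.8 -0.2 17.1] w 69.9 t 9.6167
```

```bash
python3 -m jog '[0,0,-1,0,70,0,0,-1,0,88,0,0,-1,0,88,0,0,-1,0,88,0,0,-1,0,88,0,0,-30,0,93,0,0,-60,0,93,0,0,-70,0,93,0,0,-70,0,93,0,0,-70,0,93]'
python3 - <<'E'
from h import *
c=cap('wrist');c=cap('wrist');c=cap('wrist','w5')
for q in('grip','red_end','blue_end','insert_top','level_knob_grip'):print(q,[(np.round(d['point'],1).tolist(),round(d['p'],2)) for d in imaging.landmark_of(q,'wrist')])
go([520,-181,160],80.6)
E
```

```text
t: 10.45
tool_pos: [531.7, -183.0, 169.2]
tcp_rot: [0.26, 3.125, -0.006]
force: [0.7, -1.3, -1.0]
grip_width: 92.9
grip [([522.5, -179.7, 81.6], 0.57)]
red_end [([535.0, -95.0, 64.6], 0.66)]
blue_end [([508.2, -269.7, 70.7], 0.7)]
insert_top []
level_knob_grip [([462.6, -94.0, 92.4], 0.93)]
shift [11.7 -0.5  8.8] turn -0.001 yaw now 80.53 pos [ 531.6 -182.4  168.8] tilt [ 0.004 -0.003 -1.   ] F [0.7 0.3 0.1] w 93.0 t 10.85
```

View pics/w5.png

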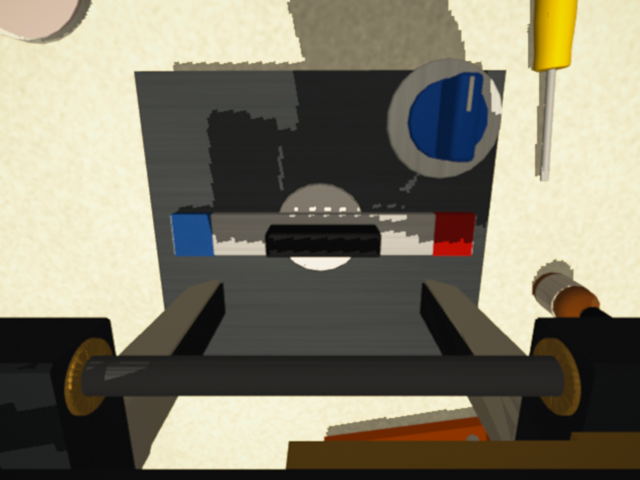

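Run:
```python
from h import *
np.set_printoptions(precision=1,suppress=True)
c=cap('wrist')
f=[ray(c,*p,66.8) for p in((173,255),(474,255))];r=[ray(c,*p,58.8) for p in((171,213),(474,213))]
ins=(ray(c,321,184,58.8)+ray(c,321,270,58.8))/2
a=ray(c,136,71,55);b=ray(c,505,70,55);e=b-a;y=e/np.linalg.norm(e);x=np.array([y[1],-y[0],0])
C=(np.mean(f,0)+np.mean(r,0))/2
print(f,r,'widths',np.linalg.norm(np.mean(f,0)-np.mean(r,0)),'C',C,'insert',ins,'edgeC',(a+b)/2+100*x,'len',np.linalg.norm(e))
print('offset stage',(C-ins)@x,(C-ins)@y,'yaw bar',np.degrees(np.arctan2(*(f[1]-f[0])[1::-1])),'stage',np.degrees(np.arctan2(y[1],y[0])))
go(C,80.6);print(robot.get_state()['q'])
```

```text
[array([ 518.5, -280.9,   66.8]), array([551.3, -81.7,  66.8])] [array([ 491.6, -277.9,   58.8]), array([524.6, -77.2,  58.8])] widths 28.191595627035483 C [ 521.5 -179.4   62.8] insert [ 518.5 -180.2   58.8] edgeC [ 519.  -180.5   55. ] len 227.6183808076014
offset stage 2.876896303666511 1.2389352740720856 yaw bar 80.67165729622353 stage 80.73886797230226
shift [ 10.9   1.6 106.1] turn -0.001 yaw now 80.53 pos [ 531.6 -182.4  168.9] tilt [ 0. -0. -1.] F [ 0.4 -0.4  0.8] w 92.9 t 10.9
[ 0.7  0.6 -0.7  2.   0.6  0.7  1. ]
```

```bash
python3 -c "
from h import *
go([535.3,-94.5,98],80.6);go([507.7,-264.3,98],80.6)"
```

```text
shift [11.1 87.5 70.7] turn -0.001 yaw now 80.53 pos [ 531.6 -182.4  168.9] tilt [ 0.004 -0.003 -1.   ] F [ 0.4 -0.4  0.8] w 92.9 t 10.9
shift [ 10.4 -84.5  71.1] turn -0.001 yaw now 80.53 pos [ 531.6 -182.4  168.9] tilt [ 0.004 -0.003 -1.   ] F [ 0.4 -0.4  0.8] w 92.9 t 10.9
```

```bash
python3 -m jog '[11,87,0,0,0,11,87,0,0,0,11,87,40,0,0,11,87,60,0,0,11,87,68,0,0,11,87,70,0,0,11,87,71,0,0,11,87,72,0,0,11,87,72,0,0]'; python3 -c "
from h import *
go([535.3,-94.5,98],80.6)"
```

```text
t: 11.65
tool_pos: [535.9, -95.6, 97.6]
tcp_rot: [0.261, 3.125, -0.005]
force: [1.0, 0.4, 0.1]
grip_width: 37.6
shift [ 0.8  1.  -0.4] turn -0.002 yaw now 80.46 pos [535.9 -95.6  97.6] tilt [ 0.005 -0.004 -1.   ] F [1.  0.4 0.1] w 37.6 t 11.65
```

```bash
python3 -m jog '[0,1,0,0,0,0,1,0,0,0,0,1,0,0,0,0,1,0,0,0,0,1,0,0,0,0,1,0,0,0,0,1,0,0,0,0,1,1,0,0,0,1,2,0,0,0,1,3,0,0,0,1,4,0,0,0,1,5,0,0]'; python3 -c "
from h import *
go([535.3,-94.5,98],80.6)"; python3 -m jog '[0,0,1,0,0,0,0,1.5,0,0,0,0,2,0,0,0,0,2,0,0]';python3 -m jog '[0,0,1,0,0,0,0,1.5,0,0,0,0,2,0,0,0,0,2,0,0]'
```

```text
t: 12.65
tool_pos: [536.1, -94.6, 92.4]
tcp_rot: [0.261, 3.125, -0.005]
force: [-0.6, -0.1, -0.0]
grip_width: 0.6
shift [ 0.7 -0.1 -5.6] turn -0.002 yaw now 80.46 pos [536.1 -94.6  92.4] tilt [ 0.005 -0.003 -1.   ] F [-0.6 -0.1 -0. ] w 0.6 t 12.65
t: 12.98
tool_pos: [536.1, -94.4, 90.4]
tcp_rot: [0.26, 3.125, -0.005]
force: [-0.7, 0.8, 1.9]
grip_width: 0.4
t: 13.32
tool_pos: [536.3, -94.3, 89.0]
tcp_rot: [0.26, 3.125, -0.005]
force: [-0.8, 0.6, 10.9]
grip_width: 0.4
```

```bash
python3 -m jog '[0,0,0.5,0,0,0,0,0.8,0,0,0,0,0.8,0,0]'; python3 -m jog '[0,0,-2,0,0,0,0,-8,0,0,0,0,-35,0,0,0,-172,-40,0,0,0,-172,-40,0,0,0,-172,-40,0,0,0,-172,-40,0,0,0,-172,-40,0,0,0,-172,-40,0,0,0,-172,-40,0,0]'; python3 -c "
from h import *
c=cap('wrist','w6')
go([507.7,-264.3,93],80.6)"
```

```text
t: 13.57
tool_pos: [536.3, -94.3, 88.9]
tcp_rot: [0.26, 3.124, -0.006]
force: [-3.5, 0.7, 12.3]
grip_width: 0.6
t: 14.4
tool_pos: [507.5, -263.4, 129.6]
tcp_rot: [0.262, 3.124, -0.005]
force: [-0.0, 0.5, -0.0]
grip_width: 0.6
shift [ 0.2 -1.9 36.7] turn -0.001 yaw now 80.55 pos [ 507.9 -262.3  129.7] tilt [ 0.007 -0.004 -1.   ] F [-1.   1.2  0.2] w 0.6 t 14.45
```

```bash
python3 -m jog '[0,-2,25,0,0,0,-2,33,0,0,0,-2,35,0,0,0,-2,36,0,0,0,-2,37,0,0,0,-2,38,0,0,0,-2,38,0,0]'; python3 -m jog '[0,0,1,0,0,0,0,1,0,0]'; python3 -m jog '[0,0,1,0,0,0,0,1,0,0,0,0,1,0,0]';python3 -m jog '[0,0,1,0,0,0,0,1.5,0,0,0,0,1.5,0,0]'
```

```text
t: 15.03
tool_pos: [508.4, -264.1, 92.2]
tcp_rot: [0.257, 3.123, -0.005]
force: [0.6, 1.8, 1.8]
grip_width: 0.4
t: 15.2
tool_pos: [508.5, -264.2, 91.6]
tcp_rot: [0.258, 3.122, -0.005]
force: [-0.9, 0.6, 1.3]
grip_width: 0.2
t: 15.45
tool_pos: [508.6, -264.3, 90.7]
tcp_rot: [0.258, 3.122, -0.006]
force: [-0.6, 0.0, 2.0]
grip_width: 0.6
t: 15.7
tool_pos: [508.6, -264.4, 89.4]
tcp_rot: [0.258, 3.122, -0.006]
force: [-1.3, 0.1, 5.5]
grip_width: 0.7
```

```bash
python3 -m jog '[0,0,0.7,0,0,0,0,1,0,0,0,0,1,0,0]'; python3 -m jog '[0,0,-3,0,0,0,0,-15,0,0,0,0,-60,0,25,0,0,-75,0,50,0,40,-75,0,50,0,40,-75,0,50,0,40,-75,0,50,0,40,-75,0,50]'; python3 -c "
from h import *
c=cap('wrist');c=cap('wrist','w7')
for q in('grip','red_end','blue_end','insert_top','level_knob_grip'):print(q,[(np.round(d['point'],1).tolist(),round(d['p'],2)) for d in imaging.landmark_of(q,'wrist')])
go([463,-92.5,160],80.6)"
```

```text
t: 15.95
tool_pos: [508.7, -264.4, 89.2]
tcp_rot: [0.258, 3.122, -0.007]
force: [-3.0, -0.2, 12.6]
grip_width: 0.6
t: 16.62
tool_pos: [514.5, -224.8, 164.4]
tcp_rot: [0.257, 3.122, -0.008]
force: [-0.3, -0.1, -0.6]
grip_width: 35.9
grip [([525.3, -182.2, 77.3], 0.74), ([505.1, -271.7, 72.2], 0.66)]
red_end [([534.4, -97.2, 64.3], 0.7)]
blue_end [([506.8, -266.4, 70.9], 0.59)]
insert_top []
level_knob_grip [([464.3, -93.8, 95.7], 0.74)]
shift [ 72.6 122.2   2.6] turn -0.001 yaw now 80.52 pos [ 514.4 -225.   163.8] tilt [ 0.008 -0.005 -1.   ] F [0.1 0.6 0.9] w 50.1 t 16.9667
```

View pics/w7.png

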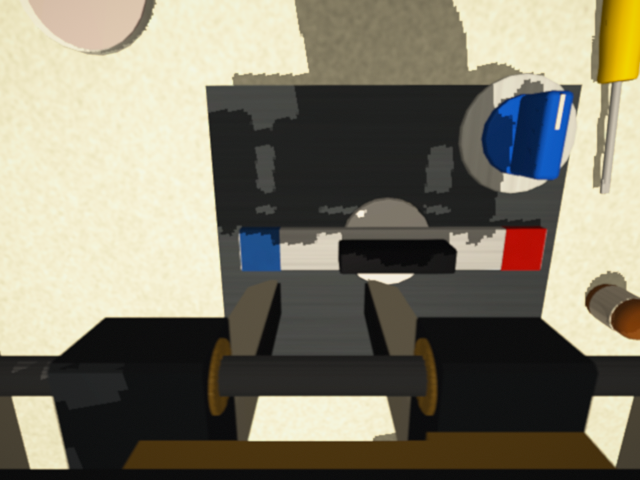

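Run:
```python
import cv2
o=cv2.imread('pics/w7.png')[70:200,455:595];cv2.imwrite('pics/crop3.png',cv2.resize(o,None,fx=4,fy=4,interpolation=2))
```

```text
(no output)
```

View pics/crop3.png

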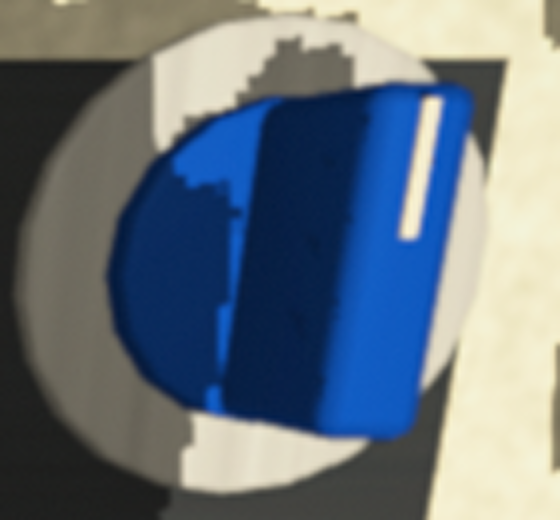

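Run:
```python
from h import *
np.set_printoptions(precision=1,suppress=True)
c=cap('wrist')
L=[((563,94.5),(557.2,130)),((573,95),(558.8,177.5)),((548,93.7),(535.5,177.5))]
P=[]
for a,b in L:
    a,b=ray(c,*a,99),ray(c,*b,99);e=a-b;P+=[a,b];print(a,b,np.linalg.norm(e),np.degrees(np.arctan2(e[1],e[0])))
print('mid',np.mean(P[2:],0))
```

```text
[441.5 -89.1  99. ] [458.5 -91.9  99. ] 17.167649948402094 170.74719954021168
[442.6 -84.2  99. ] [483.3 -90.9  99. ] 41.28881997097431 170.6371439185937
[439.9 -96.5  99. ] [ 481.3 -103.1   99. ] 41.91331685147629 170.98009699887444
mid [461.8 -93.7  99. ]
```

```bash
python3 -m jog '[73,121,0,0,45,73,121,0,0,45,73,121,0,0,45,73,121,0,0,45,73,121,0,0,45,73,121,0,0,45]'; python3 -c "
from h import *
go([462.5,-93.3,99],80.6)"
```

```text
t: 17.52
tool_pos: [462.6, -93.1, 162.9]
tcp_rot: [0.255, 3.122, -0.008]
force: [0.6, -0.4, 0.4]
grip_width: 45.3
shift [ 0.6  0.1 63.9] turn 0.001 yaw now 80.65 pos [462.6 -93.1 162.9] tilt [ 0.009 -0.006 -1.   ] F [ 0.6 -0.4  0.4] w 45.3 t 17.5167
```

```bash
python3 -m jog '[0,0,35,0,45,0,0,58,0,45,0,0,64,0,45,0,0,64,0,45,0,0,64,0,0,0,0,64,0,0,0,0,64,0,0,0,0,64,0,0,0,0,64,0,0,0,0,64,0,0,0,0,64,0,0]'; python3 -c "
from h import *
go([462.5,-93.3,99],80.6);print(robot.get_state()['q'])"
```

```text
t: 18.43
tool_pos: [463.3, -94.1, 99.5]
tcp_rot: [0.256, 3.121, -0.01]
force: [-1.3, -1.2, 6.7]
grip_width: 13.7
shift [0.9 0.7 0.5] turn 0.0 yaw now 80.62 pos [463.3 -94.1  99.5] tilt [ 0.009 -0.007 -1.   ] F [-1.3 -1.2  6.7] w 13.7 t 18.4333
[ 0.47739784  0.59890056 -0.56920599  2.27173904  0.77752697  0.45860506
  0.6781842 ]
```

```bash
python3 -m jog '[0,0,0,0.1,0,0,0,0,0.22,0,0,0,0,0.34,0,0,0,0,0.46,0,0,0,0,0.58,0,0,0,0,0.7,0,0,0,0,0.82,0,0,0,0,0.94,0,0,0,0,1.06,0,0,0,0,1.18,0,0,0,0,1.28,0,0,0,0,1.36,0]'; python3 -m jog '[0,0,0,0,0,0,0,0,0,0]'; python3 -c "
from h import *
go([462.5,-93.3,99],80.62-85.94)"
```

```text
t: 19.43
tool_pos: [462.0, -95.3, 99.6]
tcp_rot: [2.168, 2.258, -0.002]
force: [-1.9, -5.0, -0.0]
grip_width: 13.7
t: 19.6
tool_pos: [462.0, -95.3, 99.6]
tcp_rot: [2.167, 2.26, -0.003]
force: [0.8, -1.1, -2.5]
grip_width: 13.7
shift [2.  0.6 0.6] turn 0.135 yaw now 2.41 pos [462.  -95.3  99.6] tilt [ 0.007 -0.009 -1.   ] F [ 0.8 -1.1 -2.5] w 13.7 t 19.6
```

```bash
python3 -m jog '[0,0,0,0.07,0,0,0,0,0.135,0,0,0,0,0.135,0,0,0,0,0.135,0]'; python3 -c "
from h import *
go([462.5,-93.3,99],80.62-85.94)"
```

```text
t: 19.93
tool_pos: [461.8, -95.4, 99.6]
tcp_rot: [2.311, 2.112, -0.002]
force: [0.3, -1.4, -1.9]
grip_width: 13.8
shift [2.1 0.5 0.6] turn 0.003 yaw now -5.14 pos [461.8 -95.4  99.6] tilt [ 0.006 -0.009 -1.   ] F [ 0.3 -1.4 -1.9] w 13.8 t 19.9333
```

Next: release, rise, and check the knob angle and the insert from the wrist camera.

```bash
python3 -m jog '[0,0,0,0.003,30,0,0,0,0.003,45,0,0,0,0.003,45,0,0,0,0.003,45,0,0,0,0.003,45,0,0,-40,0,45,0,0,-80,0,45,0,0,-80,-0.12,45,0,0,-80,-0.24,45,0,0,-80,-0.36,45,0,0,-80,-0.48,45,0,0,-80,-0.6,45]'; python3 -m jog '[-60,-60,0,-0.9,0,-60,-60,0,-0.9,0,-60,-60,0,-0.9,0,-60,-60,0,-0.9,0,-60,-60,0,-0.9,0,-60,-60,0,-0.9,0,-60,-60,0,-0.9,0,-60,-60,0,-0.9,0,-60,-60,0,-0.9,0,-60,-60,0,-0.9,0,-60,-60,0,-0.9,0]'; python3 -c "
from h import *
c=cap('wrist');c=cap('wrist');c=cap('wrist','w8')
for q in('grip','red_end','blue_end','level_knob_grip'):print(q,[(np.round(d['point'],1).tolist(),round(d['p'],2)) for d in imaging.landmark_of(q,'wrist')])
go([535.3,-94.5,97],80.6)
np.savez('w8.npz',pose=c['pose'],intrinsics=c['intrinsics'])"
```

```text
t: 20.93
tool_pos: [461.3, -94.7, 179.8]
tcp_rot: [1.575, 2.706, -0.007]
force: [-0.8, 0.5, 0.0]
grip_width: 45.2
t: 21.85
tool_pos: [438.7, -176.5, 180.4]
tcp_rot: [0.244, 3.124, -0.014]
force: [-0.3, -0.3, 0.0]
grip_width: 0.8
grip [([523.4, -182.1, 75.7], 0.49)]
red_end []
blue_end []
level_knob_grip [([465.1, -95.8, 94.3], 0.61)]
shift [-82.1  96.4  83.4] turn 0.01 yaw now 81.16 pos [ 438.8 -176.4  180.5] tilt [ 0.007 -0.009 -1.   ] F [-0.8  0.4 -0.2] w 0.1 t 22.2
```

View pics/w8.png

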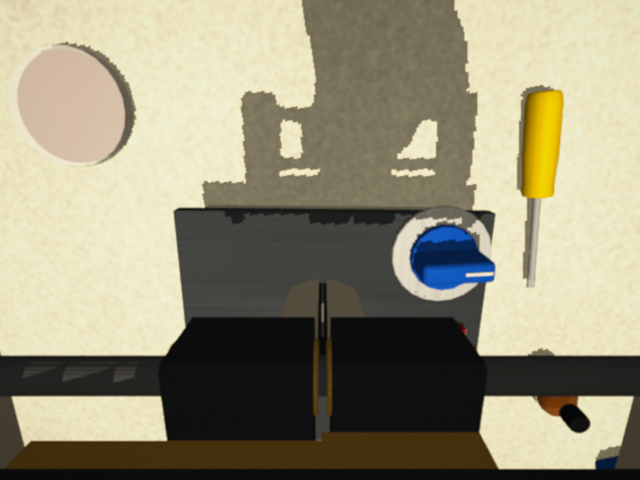

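Run:
```python
from h import *
np.set_printoptions(precision=1,suppress=True)
c=dict(np.load('w8.npz'));im=cv2.imread('pics/w8.png').astype(int);b,g,r=im[...,0],im[...,1],im[...,2]
w=np.zeros(b.shape,np.uint8);w[262:285,455:495]=((r>170)&(g>170))[262:285,455:495]
k,l,st,ce=cv2.connectedComponentsWithStats(w);print(st[1:])
for i in range(1,k):
    if st[i,4]<15: continue
    p=np.argwhere(l==i)[:,::-1];q=np.array([ray(c,*x,99)[:2] for x in p])
    u,s,v=np.linalg.svd(q-q.mean(0));d=v[0]*np.sign(v[0][1]);print('mark',st[i],q.mean(0),np.degrees(np.arctan2(d[1],d[0])))
# bottom edge of the bar top: last blue row per column
B=(b>g+35)&(b>r+60)&(b>90)
for name,rows in(('low',-1),):
    P=[]
    for u in range(428,488,2):
        v=np.flatnonzero(B[225:300,u])+225
        P.append((u,v.max(),v.min()))
    print(P)
```

```text
[[494 262   1   1   1]
 [466 272  28   5  94]
 [486 278   9   7  32]
 [463 283  13   2  16]]
mark [466 272  28   5  94] [462.5 -80.9] 84.74730005574946
mark [486 278   9   7  32] [469.3 -74.1] 100.92681216036736
mark [463 283  13   2  16] [468.3 -86.9] 84.47748211596588
[(428, np.int64(286), np.int64(231)), (430, np.int64(287), np.int64(230)), (432, np.int64(287), np.int64(229)), (434, np.int64(288), np.int64(229)), (436, np.int64(288), np.int64(228)), (438, np.int64(288), np.int64(227)), (440, np.int64(289), np.int64(227)), (442, np.int64(289), np.int64(226)), (444, np.int64(288), np.int64(226)), (446, np.int64(288), np.int64(226)), (448, np.int64(288), np.int64(226)), (450, np.int64(288), np.int64(226)), (452, np.int64(287), np.int64(226)), (454, np.int64(287), np.int64(226)), (456, np.int64(286), np.int64(227)), (458, np.int64(285), np.int64(228)), (460, np.int64(284), np.int64(229)), (462, np.int64(283), np.int64(229)), (464, np.int64(282), np.int64(231)), (466, np.int64(282), np.int64(233)), (468, np.int64(282), np.int64(233)), (470, np.int64(282), np.int64(236)), (472, np.int64(282), np.int64(238)), (474, np.int64(282), np.int64(263)), (476, np.int64(282), np.int64(263)), (478, np.int64(282), np.int64(263)), (480, np.int64(282), np.int64(263)), (482, np.int64(282), np.int64(263)), (484, np.int64(282), np.int64(262)), (486, np.int64(281), np.int64(262))]
```

```bash
python3 -m jog '[-82,96.4,0,0.01,0,-82,96.4,0,0.01,0,-82,96.4,0,0.01,0,-82,96.4,0,0.01,0,-82,96.4,50,0.01,0,-82,96.4,75,0.01,0,-82,96.4,86,0.01,0,-82,96.4,89,0.01,0,-82,96.4,90,0.01,0,-82,96.4,90,0.01,0]'; python3 -m jog '[0,0,1,0,0,0,0,1.5,0,0,0,0,1.5,0,0]';python3 -m jog '[0,0,0.5,0,0,0,0,1,0,0,0,0,1,0,0]'
```

```text
t: 23.03
tool_pos: [535.8, -94.5, 91.4]
tcp_rot: [0.257, 3.122, -0.014]
force: [0.2, -0.2, 0.1]
grip_width: 0.2
t: 23.28
tool_pos: [536.3, -94.9, 91.0]
tcp_rot: [0.258, 3.12, -0.014]
force: [0.4, -0.5, -0.5]
grip_width: 0.3
t: 23.53
tool_pos: [536.4, -95.1, 90.2]
tcp_rot: [0.258, 3.12, -0.014]
force: [-0.5, 1.0, 0.1]
grip_width: 0.7
```

```bash
python3 -m jog '[0,0,1,0,0,0,0,1.5,0,0,0,0,1.5,0,0]';python3 -m jog '[0,0,0.5,0,0,0,0,1,0,0,0,0,1,0,0]';python3 -m jog '[0,0,0.5,0,0,0,0,1,0,0,0,0,1,0,0]'
```

```text
t: 23.78
tool_pos: [536.4, -95.1, 88.5]
tcp_rot: [0.258, 3.12, -0.014]
force: [-0.3, -0.0, 0.4]
grip_width: 0.6
t: 24.03
tool_pos: [536.4, -95.1, 88.3]
tcp_rot: [0.258, 3.12, -0.016]
force: [-3.2, 0.5, 13.5]
grip_width: 0.6
t: 24.28
tool_pos: [536.4, -95.0, 88.3]
tcp_rot: [0.257, 3.119, -0.017]
force: [-4.3, -0.4, 15.4]
grip_width: 0.4
```

```bash
python3 -m jog '[0,0,-2,0,0,0,0,-8,0,0,0,0,-35,0,0,0,-172,-40,0,0,0,-172,-40,0,0,0,-172,-40,0,0,0,-172,-40,0,0,0,-172,-40,0,0,0,-172,-30,0,0,0,-172,-8,0,0,0,-172,-4,0,0,0,-172,-2,0,0]'; python3 -m jog '[0,0,0,0,0,0,0,0,0,0]';python3 -m jog '[0,0,0.5,0,0,0,0,1,0,0,0,0,1,0,0]'
```

```text
t: 25.28
tool_pos: [507.9, -262.5, 90.8]
tcp_rot: [0.254, 3.122, -0.014]
force: [0.4, 0.4, -1.2]
grip_width: 0.2
t: 25.45
tool_pos: [508.5, -260.9, 91.0]
tcp_rot: [0.25, 3.122, -0.013]
force: [0.2, -0.3, 0.1]
grip_width: 0.1
t: 25.7
tool_pos: [508.8, -260.7, 90.5]
tcp_rot: [0.249, 3.121, -0.014]
force: [0.2, -0.9, -0.6]
grip_width: 0.7
```

```bash
python3 -m jog '[0,-4,0.5,0,0,0,-4,1,0,0,0,-4,1,0,0]';python3 -m jog '[0,0,0.5,0,0,0,0,1,0,0,0,0,1,0,0]';python3 -m jog '[0,0,0.5,0,0,0,0,1,0,0,0,0,1,0,0]';python3 -m jog '[0,0,0.5,0,0,0,0,1,0,0,0,0,1,0,0]'
```

```text
t: 25.95
tool_pos: [508.1, -265.2, 89.5]
tcp_rot: [0.251, 3.121, -0.014]
force: [-0.1, 0.1, -0.6]
grip_width: 0.9
t: 26.2
tool_pos: [508.0, -265.3, 88.5]
tcp_rot: [0.251, 3.121, -0.014]
force: [-0.3, -0.5, 0.9]
grip_width: 0.3
t: 26.45
tool_pos: [508.0, -265.3, 88.4]
tcp_rot: [0.251, 3.121, -0.016]
force: [-3.6, 0.7, 11.6]
grip_width: 0.8
t: 26.7
tool_pos: [508.0, -265.3, 88.4]
tcp_rot: [0.25, 3.121, -0.018]
force: [-3.5, -0.5, 14.0]
grip_width: 0.4
```

Both ends are stiff at 88.3–88.4 and nothing rocks. I'll retreat upward and do a last check.

```bash
python3 -m jog '[0,0,-2,0,0,0,0,-10,0,0,0,0,-45,0,0,0,0,-80,0,0,-60,60,-90,0,0,-60,60,-90,0,0,-60,60,-90,0,0,-60,60,-90,0,0,-60,60,-90,0,0,-60,60,-90,0,0]'; python3 -m jog '[0,0,0,0,0,0,0,0,0,0,0,0,0,0,0,0,0,0,0,0]'; python3 -c "
from h import *
c=cap('wrist','w9')
for q in('grip','red_end','blue_end','level_knob_grip'):print(q,[(np.round(d['point'],1).tolist(),round(d['p'],2)) for d in imaging.landmark_of(q,'wrist')])
go([535,-94,97],80.6)"
```

```text
t: 27.53
tool_pos: [574.7, -215.4, 177.9]
tcp_rot: [0.252, 3.122, -0.018]
force: [-1.3, -0.5, -0.0]
grip_width: 0.1
t: 27.87
tool_pos: [574.3, -215.9, 177.9]
tcp_rot: [0.253, 3.123, -0.018]
force: [-0.4, 0.1, -0.3]
grip_width: 0.6
grip [([522.8, -181.0, 74.1], 0.73)]
red_end [([533.5, -95.4, 64.6], 0.56)]
blue_end [([510.0, -268.7, 62.9], 0.72)]
level_knob_grip [([463.7, -98.1, 92.0], 0.77)]
shift [ 59.4 114.4  79.1] turn 0.003 yaw now 80.78 pos [ 574.7 -215.4  177.9] tilt [ 0.008 -0.012 -1.   ] F [0.3 0.5 0.8] w 0.4 t 28.1167
```

View pics/w9.png

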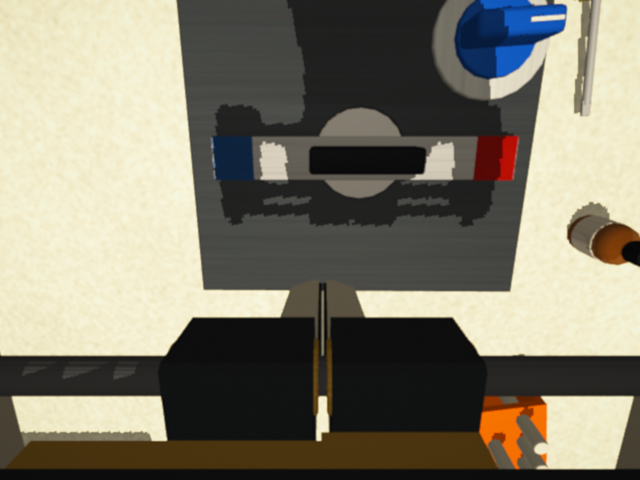

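```bash
python3 -c "
from workcell import order
print(order.finish_job())"
```

```text
the job is handed in; nothing more can be done
None
```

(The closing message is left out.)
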